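Work the askew press die home and close the press

TASK

The brass die in the hand press was dropped in crooked and is riding on the ledge of its pocket. Swing the lever right up out of the way, shuffle the die round in the pocket until its key finds the keyway and it drops fully home, then bring the lever down until its foot rests on the die and let go. Leave the other things on the desk where they are.

Things in the scene. Friction and masses are not known exactly. Their poses are not given: they have to be found in the camera images.
- press: Grey cast-iron hand press bolted to the desk, base 110 mm wide (y), from x=-65 to 175 mm, 14 mm high. Origin: desk level under the centre of the die pocket; z up, x runs from pocket to lever hinge, y along the hinge axis. Dark steel pocket block 84 x 84 mm: open square pocket 66 x 66 mm, rim 34 mm above the desk, its floor (the ledge) at 26 mm. Hinge cheeks at x=113 to 157 mm, 102 mm high.
- die: Brass die, about 220 g. Origin: centre of underside. Plate 40 (x) x 30 (y) x 16 mm high, key lug 12 mm wide at the +x end reaching x=27 mm, as high as the plate. On top, centred, a grip fin 34 (x) x 14 (y) mm, from 16 to 40 mm above the underside. Starts flat on the ledge, within 3 mm of pocket centre, turned 0.5 to 1.4 rad counter-clockwise from press x.
- seat (a point): Centre of the seat floor, 14 mm above the desk, axes as the press. The seat is a recess in the ledge, 43 (x) x 33 (y) x 12 mm deep, with a keyway 15 mm wide running on from its +x end to x=28.5 mm. Seated, the die's axes agree with the press's, its underside is on this floor, with 1.5 mm play all round.
- keyway (a point): Where the lower tip of the die's key lies when the die is centred in its seat: 27 mm from the seat centre along press +x, 14 mm above the desk.
- die_key (a point): Middle of the lower edge of the key's tip on the die: 27 mm from the die's origin along die +x, at the underside.
- lever (a joint): Lever angle, rad. 0: level, foot just on a seated die (stop -0.03); grows as the ball swings up and over: 1.57 upright, stop 2.25. Stiff friction hinge: stays where left (past 2 it is well clear); 1 to 6 N at the ball moves it. On a crooked die the foot stops at 0.09. Starts at 0.3 to 0.7. The foot, 20 mm across, hangs 31 mm under the arm, 130 mm from the hinge.
- ball (a point): Centre of the red ball, 32 mm diameter, on a 10 mm rod at the lever's end, 220 mm from the hinge. At lever angle q it lies in the press frame at x = 130 - 220 cos q, y = 0, z = 85 + 220 sin q mm.
- hinge (a point): Hinge centre of the lever: press frame x=130, y=0, z=85 mm. The hinge axis is the press y axis.
- hood: Bystander: green enamel lamp hood, 90 mm across, 70 mm high; origin under its centre.
- relay_cover: Bystander: nickel-plated relay cover, box 50 x 40 x 70 mm high; origin under its centre.
- ferrule0: Bystander: brass ferrule standing on end, 20 mm across, 22 mm high; origin under its centre.
- ferrule1: Bystander: as ferrule0.
- ferrule2: Bystander: as ferrule0.
- screwdriver: Bystander: screwdriver lying on the desk, 180 mm long.
- jack_block: Bystander, fixed: black jack panel block 70 x 160 x 60 mm high; origin under its centre.
Not all that is in view belongs to the job. What is shaped like the die but pink or red is not meant.

How it is judged:
By the outcome, as a careful person would: the job done as asked, in the order asked, and still so for the second after the job is handed in, with the robot touching nothing.
It also fails if it takes over 72 s, if anything falls off the work surface, if the arm or the gripper's body presses on something with over 40 N, if the wrist force passes 120 N, or if a joint passes its speed limit or range.

ROBOT

A 7-joint arm with a two-finger parallel gripper is mounted at the origin on the work surface. World frame = base frame: x ahead of the robot, y to its left, z up, the work surface at z = 0. Lengths are in mm, angles in rad, forces in N, time in s.
With the tool pointing down it reaches from about 400 to 875 mm from the base axis. Payload 4.4 kg.
Tool frame: the origin (TCP) lies midway between the tips of the shut fingers; the grasp point (between the pads) lies 19 mm behind it; z points along the fingers, y is the line along which they close (so a half turn about z gives the same grasp; the last joint's range is limited). The gripper opens to 85 mm and grips with 20 to 120 N. Pads are 22 mm wide; open, the fingers measure 114 mm over their backs; the gripper's body (76 mm by 85 mm) begins 54 mm behind the grasp point. The pads swing forward as they close: fully open they stand 13 mm farther back than shut.
Start: joints at [-1.341, 0.628, 0.038, 1.517, -0.027, 0.996, -0.02], TCP at [189.453, 621.793, 191.813] pointing down, gripper open.
Joint ranges: [-3.06, 3.06], [-0.37, 2.12], [-1.25, 1.32], [0.18, 2.47], [-1.1, 4.24], [0.23, 1.98], [-2.94, 2.94]. Speed limits (rad/s): [2.57, 2.57, 3.14, 3.14, 3.14, 3.14, 3.14].

INTERFACE

Orientations are given as [roll, pitch, yaw] about the fixed x, y, z axes, in that order (R = Rz(yaw) Ry(pitch) Rx(roll)).
In Python, from cell import readout, optics, order gives the robot as it stands.
- The arm moves only by the shell command python3 -m jog 'ROWS'. ROWS is a JSON object of lists of equal length, an entry for each row: "claw": the opening, from 0 (shut) to 1 (fully open); "xyz": the shift along the tool's x, y, z each as a share of 0.1 m, from -1 to 1, a list of three; "twist": the turn, a rotation vector about the tool's x, y, z each as a share of 180 degrees, from -1 to 1, a list of three. A call has 1 to 12 rows; each row shifts and turns the commanded pose from where the row before left it, along the tool's axes as they then stand; what a row does not reach is not made up. A row lasts 1/8 s, in which the tool goes at most 62.5 mm and 10.7 degrees, less where a joint would pass 70% of its speed; a pose out of reach is approached as far as the arm can. A call with a number of a shift or a turn outside -1 to 1 is refused whole. A call with a gripper value outside its range is refused whole. The fingers move at their own pace and stop on an object; the grip force is fixed at half the most. Time passes only in rows, so rows that do not move let the fingers close. It gives the time, the measured TCP pose, the force, the opening and the grip force at its end, in the units of the state.
- readout.read_state(): the state, without advancing time (a new reading comes with each control period).
- optics.get_image(name): name is "scene" or "top" or "wrist"; returns a dict with "color" (400x640x3 uint8, red, green, blue), "fovy" (degrees; the focal length in pixels is half the picture's height over the tangent of half this angle, whatever the lens; pixels are square), "cx", "cy" (the principal point, pixels), "k1" (the pictures are not rectified: a ray, as slopes to the right and down, at radius r is drawn at 1 + k1 r^2 times it, then the intrinsics apply), "view" (4x4, takes a point from world to camera coordinates). Camera axes: x right, y up, looking along -z (the intrinsics and any distortion apply to the point x, -y, -z); pixel columns grow to the right and rows downward; lengths in mm; the calibration is good to about 2 mm. A picture is of the moment at which its call begins. There is no depth.
- order.finish_job(): hands the job in; it is judged then, once.
Trained networks look in the newest picture that a camera, given by its name, has taken for a name from the list of things; names that differ only in an ending like _2 or _b are one class to them, and where a whole thing is asked for, a point or a joint stands for the part that bears it (a point fixed in the world has none). Each returns a list of dicts, best first, with "score" (0 to 1); they miss things now and then, are a little off and sometimes report something else, mostly with a low value. They report only what shows in the picture. A call takes as long as a camera call. They do not tell look-alikes from the thing itself.
- optics.boxes_of(camera, label): "rect" ([left, top, width, height] in pixels, round what is visible of it).
The state is a dict: "clock": time; "qpos": joint angles; "qd": joint speeds; "tau": joint torques, N m; "eef_pos": TCP position; "tool_rot": TCP orientation; "force": force on the tool from outside, world axes, zero at the start; "torque": the same for the moment, N m; "width": finger opening in mm; "gripper_force": force on a finger pad.
Only numpy, scipy, OpenCV 4.12 (cv2) and the standard library are available. Lean on these libraries where they do the work, as an engineer would, in place of code of your own. Each camera call takes 0.05 s, during which the arm holds its last target. There are 200 camera calls.

## Working session

There is one attempt and no reset: what is moved stays moved. The work goes in short steps, Python scripts to look and compute and a shell command to move; the robot and the scene stay as the last step left them, time stands still between calls to the robot, and variables do not carry over. Pictures are saved under pics/ and viewed, at most 10 in all, crops included, and the job is handed in when it is done.

```bash
mkdir -p pics; ls; cat > h.py <<'E'
import numpy as np, cv2
from cell import readout, optics, order
def shot(cam,fn=None,crop=None,s=1):
    im=optics.get_image(cam)
    if fn:
        c=im["color"][:,:,::-1]
        if crop: x,y,w,h=crop; c=c[y:y+h,x:x+w]
        c=cv2.resize(np.ascontiguousarray(c),None,fx=s,fy=s,interpolation=cv2.INTER_CUBIC)
        cv2.imwrite("pics/"+fn,c)
    return im
def f(im): return im["color"].shape[0]/2/np.tan(np.radians(im["fovy"])/2)
def proj(im,P):
    P=np.atleast_2d(P); V=np.array(im["view"]); p=P@V[:3,:3].T+V[:3,3]
    s=np.c_[p[:,0],-p[:,1]]/-p[:,2:3]; r2=(s**2).sum(1,keepdims=True)
    s=s*(1+im["k1"]*r2); return s*f(im)+[im["cx"],im["cy"]]
def ray(im,uv):
    d=(np.array(uv,float)-[im["cx"],im["cy"]])/f(im); s=d.copy()
    for _ in range(30): s=d/(1+im["k1"]*(s@s))
    V=np.array(im["view"]); R=V[:3,:3]
    return -R.T@V[:3,3], R.T@np.array([s[0],-s[1],-1])
def at_z(im,uv,z):
    o,d=ray(im,uv); return o+d*(z-o[2])/d[2]
E
python3 - <<'E'
from h import *
a=shot("scene","s0.png");b=shot("top","t0.png")
for c in("scene","top"):
    for l in("press","die","ball","relay_cover","hood"):
        print(c,l,[(np.round(d["rect"]).tolist(),round(d["score"],2)) for d in optics.boxes_of(c,l)[:3]])
s=readout.read_state();print({k:np.round(v,3).tolist() for k,v in s.items()})
for i in(a,b): print(i["fovy"],i["k1"],np.round(i["view"],2).tolist())
E
```

```text
pics
scene press [([271.0, 161.0, 94.0, 116.0], 0.86)]
scene die [([351.0, 190.0, 17.0, 18.0], 0.69), ([373.0, 234.0, 20.0, 20.0], 0.63), ([330.0, 213.0, 12.0, 18.0], 0.61)]
scene ball [([293.0, 158.0, 68.0, 77.0], 0.89)]
scene relay_cover [([170.0, 288.0, 34.0, 36.0], 0.87)]
scene hood [([244.0, 325.0, 44.0, 44.0], 0.69)]
top press [([294.0, 162.0, 99.0, 60.0], 0.59)]
top die [([293.0, 164.0, 101.0, 58.0], 0.69), ([262.0, 184.0, 12.0, 18.0], 0.64), ([339.0, 246.0, 18.0, 10.0], 0.59)]
top ball [([290.0, 168.0, 91.0, 27.0], 0.68), ([205.0, 234.0, 9.0, 5.0], 0.3)]
top relay_cover [([470.0, 224.0, 27.0, 24.0], 0.86), ([295.0, 166.0, 88.0, 31.0], 0.21)]
top hood [([451.0, 151.0, 34.0, 28.0], 0.79), ([128.0, 138.0, 67.0, 28.0], 0.29)]
{'clock': 0.6, 'qpos': [-1.341, 0.628, 0.038, 1.517, -0.027, 0.996, -0.02], 'qd': [0.001, 0.001, 0.001, -0.001, -0.001, 0.0, -0.0], 'tau': [-0.0, -56.299, 1.225, -19.37, 0.011, 0.002, -0.0], 'eef_pos': [189.438, 621.791, 191.821], 'tool_rot': [3.142, -0.0, 2.846], 'force': [-0.881, 0.272, 0.718], 'torque': [-0.009, 0.032, -0.042], 'gripper_force': 0.0, 'width': 85.384}
42.457255602878305 -0.042404957098127964 [[0.85, 0.53, 0.0, -437.04], [-0.32, 0.5, 0.81, 79.72], [0.42, -0.69, 0.59, -1619.11], [0.0, 0.0, 0.0, 1.0]]
50.00170494447878 -0.09702071912264212 [[0.0, -1.0, -0.01, 20.46], [1.0, 0.0, 0.09, -515.27], [-0.09, -0.01, 1.0, -1130.3], [0.0, 0.0, 0.0, 1.0]]
```

```bash
python3 - <<'E'
import cv2
a=cv2.imread("pics/s0.png")[130:310,230:430];cv2.imwrite("pics/s0c.png",cv2.resize(a,None,fx=3.3,fy=3.3,interpolation=2))
a=cv2.imread("pics/t0.png")[130:280,190:400];cv2.imwrite("pics/t0c.png",cv2.resize(a,None,fx=3.8,fy=3.8,interpolation=2))
E
```

```text
(no output)
```

View pics/s0c.png

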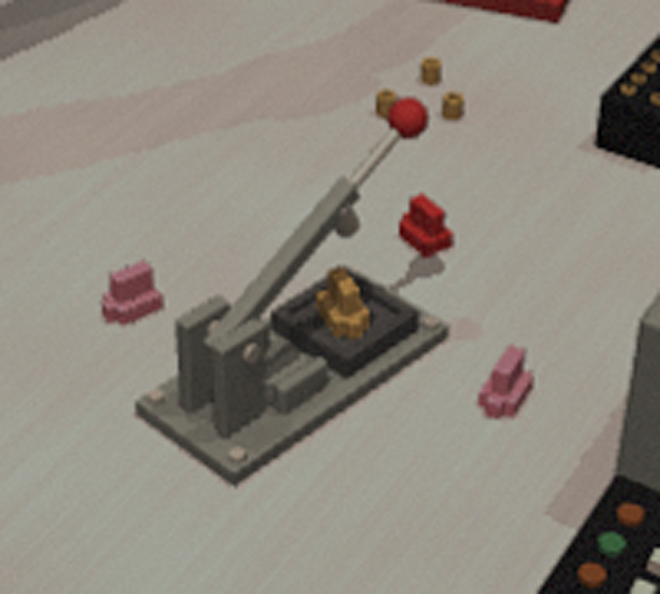

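View pics/t0c.png

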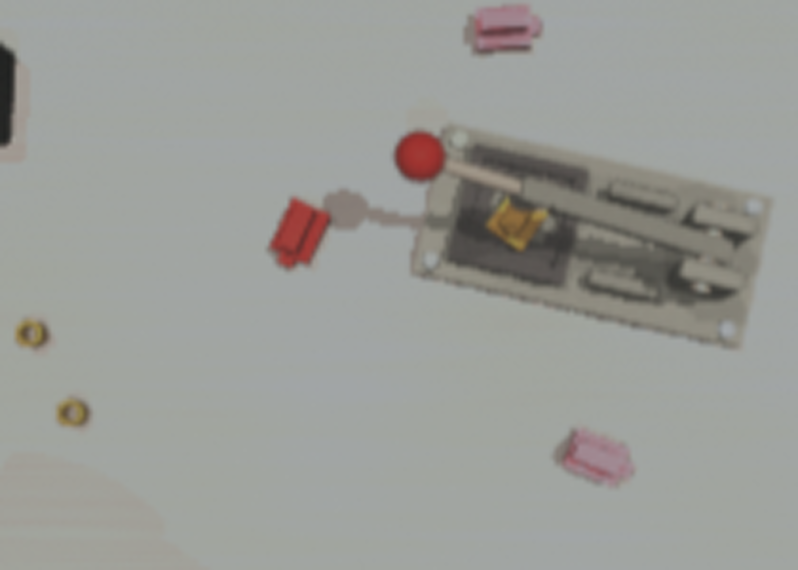

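View pics/t0.png

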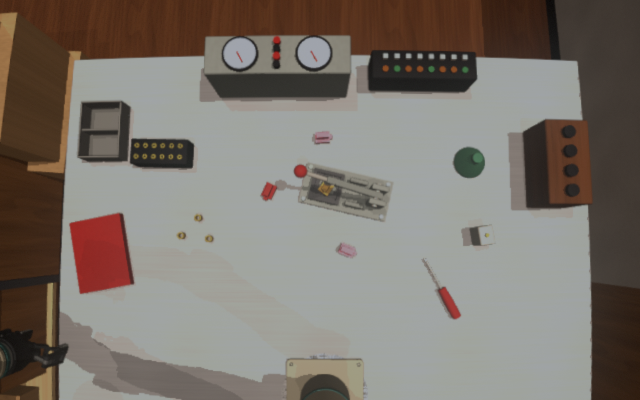

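The brass die in the pocket is at top px (326,188) and scene px (334,222). The other three die shapes are decoys: red at top (269,191), pink at (322,137) and (347,250). Only the one in the pocket is brass, and the enlarged crops confirm it.

```bash
cat > fit.py <<'E'
from h import *
from scipy.optimize import least_squares
a=shot("scene");b=shot("top")
T=np.array([[448,124],[772,198],[740,348],[412,275]])/3.8+[190,130]
S=np.array([[137,403],[235,472],[447,325]])/3.3+[230,130]
Pc=np.array([[-65,-55,14],[175,-55,14],[175,55,14],[-65,55,14]])
bt=np.array([420,156])/3.8+[190,130]; bs=np.array([408,117])/3.3+[230,130]
def W(p,P):
    c,s=np.cos(p[2]),np.sin(p[2]); P=np.atleast_2d(P).astype(float)
    return np.c_[p[0]+c*P[:,0]-s*P[:,1],p[1]+s*P[:,0]+c*P[:,1],P[:,2]]
ball=lambda q:[130-220*np.cos(q),0,85+220*np.sin(q)]
E
cat > m1.py <<'E'
from fit import *
best=None
for top in ([0,1,2,3],[2,3,0,1]):
  for sc in ([1,2,3],[2,3,0],[3,0,1],[0,1,2],[1,0,3],[2,1,0],[3,2,1],[0,3,2]):
    def r(p): return np.r_[(proj(b,W(p,Pc[top]))-T).ravel(),(proj(a,W(p,Pc[sc]))-S).ravel(),(proj(b,W(p,ball(p[3])))-bt).ravel(),(proj(a,W(p,ball(p[3])))-bs).ravel()]
    for y in(-1.8,1.4):
        s=least_squares(r,[600,0,y,.5])
        if best is None or s.cost<best[0]: best=(s.cost,s.x,top,sc,np.round(s.fun,1))
print(best)
p=best[1]; print("ball",W(p,ball(p[3])),"hinge",W(p,[130,0,85]),"seat",W(p,[0,0,14]))
print("die",at_z(b,np.array([517,222])/3.8+[190,130],55))
E
python3 m1.py
```

```text
(np.float64(3267.2201222498065), array([ 5.64476260e+02, -3.84474772e+00,  4.49520702e+00,  4.75990940e-01]), [0, 1, 2, 3], [1, 2, 3], array([ -9.5,  38.1,  -8.2,  38.1,   8.5, -40.8,   9. , -40.7,  -1.4,
        -0.9,  -0.8,   0. ,  -0.5,  -1. ,  -0.7,  -0.3,  -1.2,   0. ]))
ball [[578.59972123  60.1601147  185.80828076]] hinge [[ 536.46403691 -130.79085973   85.        ]] seat [[564.47626003  -3.84474772  14.        ]]
die [553.66637484  -2.72827595  55.        ]
```

```bash
sed -i 's/for top in .*/for top in ([3,2,1,0],):/' m1.py; python3 m1.py
```

```text
(np.float64(6.745757447548833), array([ 5.64054887e+02, -3.71691818e+00, -1.78882924e+00,  4.75337911e-01]), [3, 2, 1, 0], [1, 2, 3], array([-0.5, -0.8,  0.1, -1.1,  0.2, -1.2, -0. , -1.5, -1.5, -1. , -0.9,
       -0.1, -0.6, -1. , -0.8, -0.2, -1.3, -0. ]))
ball [[578.24703906  60.34013408 185.68056296]] hinge [[ 535.93464807 -130.63914702   85.        ]] seat [[564.05488677  -3.71691818  14.        ]]
die [553.66637484  -2.72827595  55.        ]
```

```bash
python3 -m jog '{"claw":[1,1,1,1,1,1,1,1,1,1,1,1],"xyz":[[0,0,0],[0,0,0],[0,0,0],[0,0,0],[0,0,0],[0,0,0],[0,0,0],[0,0,0],[0,0,0],[0,0,-0.35],[0,0,-0.35],[0,0,-0.3]],"twist":[[0,0,0.0528],[0,0,0.0528],[0,0,0.0528],[0,0,0.0528],[0,0,0.0528],[0,0,0.0528],[0,0,0.0528],[0,0,0.0528],[0,0,0.0528],[0,0,0],[0,0,0],[0,0,0]]}'
python3 -m jog '{"claw":[1,1,1,1,1,1,1,1,1,1,1,1],"xyz":[[-0.2,0.2,0],[-0.35,0.35,0],[-0.35,0.35,0],[-0.35,0.35,0],[-0.35,0.35,0],[-0.35,0.35,0],[-0.35,0.4,0],[-0.35,0.4,0],[-0.35,0.4,0],[-0.35,0.4,0],[-0.3,0.3,0],[-0.2,0.2,0]],"twist":[[0,0,0],[0,0,0],[0,0,0],[0,0,0],[0,0,0],[0,0,0],[0,0,0],[0,0,0],[0,0,0],[0,0,0],[0,0,0],[0,0,0]]}'
```

```text
clock: 2.3
eef_pos: [189.4, 622.0, 293.2]
tool_rot: [-3.142, -0.001, 1.353]
force: [-0.7, -0.6, 0.2]
width: 85.5
gripper_force: 0.0
clock: 3.8
eef_pos: [502.7, 156.0, 292.1]
tool_rot: [3.141, 0.0, 1.35]
force: [0.4, 0.2, 0.0]
width: 85.0
gripper_force: 0.0
```

```bash
cat > st.py <<'E'
from h import *
import sys
p=np.array([564.05,-3.72]);yaw=-1.7888
s=readout.read_state();e=np.array(s["eef_pos"]);d=e[:2]-p
c,n=np.cos(yaw),np.sin(yaw)
print("press frame tcp",np.round([c*d[0]+n*d[1],-n*d[0]+c*d[1],e[2]],1),"rot",np.round(s["tool_rot"],3),"F",np.round(s["force"],1),"w",round(s["width"],1),"t",s["clock"],"q",np.round(s["qpos"],2))
E
python3 st.py
```

```text
press frame tcp [-142.7  -94.4  292.1] rot [3.141 0.    1.35 ] F [0.4 0.2 0. ] w 85.0 t 3.8 q [-0.77  0.39  0.6   1.73 -0.24  1.09 -0.31]
```

```bash
python3 -m jog '{"claw":[1,1,1,1],"xyz":[[-0.25,0.3,0],[-0.3,0.34,0],[-0.22,0.3,0],[0,0,0]],"twist":[[0,0,0],[0,0,0],[0,0,0.001],[0,0,0]]}'; python3 st.py
python3 - <<'E'
from h import *
shot("wrist","w1.png")
E
```

```text
clock: 4.3
eef_pos: [578.1, 59.3, 291.8]
tool_rot: [3.14, 0.002, 1.345]
force: [0.2, 0.8, -1.0]
width: 85.5
gripper_force: 0.0
press frame tcp [-64.6   0.  291.8] rot [3.140e+00 2.000e-03 1.345e+00] F [ 0.2  0.8 -1. ] w 85.5 t 4.3 q [-0.53  0.49  0.6   1.59 -0.29  1.16 -0.1 ]
```

View pics/w1.png

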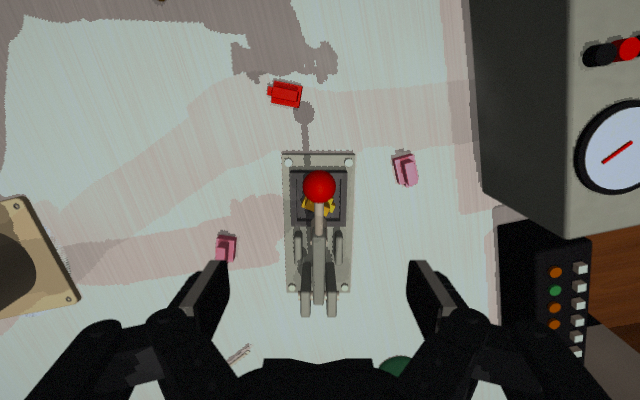

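The wrist picture shows the red ball at (319,186) over the pocket with the press aligned vertically. The base corners are near (282,152), (356,152), (351,293) and (287,293).

```bash
python3 - <<'E'
from fit import *
w=shot("wrist")
T=(T+.5/3.8-.5); S=S-.35; bt=bt-.37; bs=bs-.35
Wc=np.array([[282,152],[356,152],[351,293],[287,293]],float)
idx=[0,3,2,1]
bw=[319.3,186]
def r(p): return np.r_[(proj(b,W(p,Pc[[3,2,1,0]]))-T).ravel(),(proj(a,W(p,Pc[[1,2,3]]))-S).ravel(),(proj(w,W(p,Pc[idx]))-Wc).ravel(),(proj(b,W(p,ball(p[3])))-bt).ravel(),(proj(a,W(p,ball(p[3])))-bs).ravel(),(proj(w,W(p,ball(p[3])))-bw).ravel()]
s=least_squares(r,[564,-4,-1.79,.47],loss="soft_l1");print(s.x,np.round(s.fun,1))
p=s.x;print(W(p,ball(p[3])),ball(p[3]))
E
```

```text
[ 5.63905911e+02  1.55449823e-01 -1.78868751e+00  4.73145098e-01] [-1.5 -0.4 -1.  -0.7 -0.9 -0.8 -1.1 -1.  -0.3 -1.5  0.3 -0.7  0.4 -1.5
  0.   4.1 -0.2  4.  -0.4  0.9  0.2  0.9 -2.2  0.3 -0.2 -0.3  0.2  0.1]
[[578.13660799  64.42960701 185.25138436]] [np.float64(-65.83069201136917), 0, np.float64(185.25138436125593)]
```

```bash
python3 -m jog '{"claw":[1,1,1,1,1,1,0.3,0.3,0.3,0.3,0.3,0.3],"xyz":[[0.03,0,0.3],[0,0,0.4],[0,0,0.4],[0,0,0.18],[0,0,0],[0,0,0],[0,0,0],[0,0,0],[0,0,0],[0,0,0],[0,0,0],[0,0,0]],"twist":[[0,0,-0.002],[0,0,0],[0,0,0],[0,0,0],[0,0,0],[0,0,0],[0,0,0],[0,0,0],[0,0,0],[0,0,0],[0,0,0],[0,0,0]]}'; python3 st.py
```

```text
clock: 6.0
eef_pos: [577.4, 65.7, 163.8]
tool_rot: [-3.142, 0.0, 1.356]
force: [-0.6, 0.9, 0.4]
width: 25.5
gripper_force: 0.0
press frame tcp [-70.7  -2.  163.8] rot [-3.142  0.     1.356] F [-0.6  0.9  0.4] w 25.5 t 6.0 q [-0.49  0.61  0.52  1.76 -0.38  0.88 -0.01]
```

```bash
python3 - <<'E'
from h import *
im=shot("scene","s1.png",(270,110,120,90),6)
w=shot("wrist")
cv2.imwrite("pics/c1.png",np.hstack([cv2.imread("pics/s1.png")[:400,:400],cv2.resize(w["color"][150:350,220:420,::-1],(400,400))]))
E
```

```text
(no output)
```

View pics/c1.png

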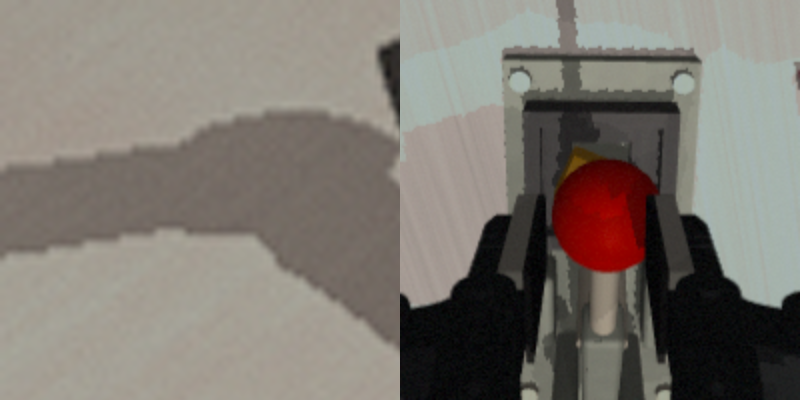

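The right half (wrist) shows the ball at wrist px (322,256), up-image of the pads and so not yet between them. The left half missed the target and shows only shadow.

```bash
python3 - <<'E'
from fit import *
w=shot("wrist"); s=readout.read_state(); e=np.array(s["eef_pos"])
from scipy.spatial.transform import Rotation as Ro
R=Ro.from_euler("xyz",s["tool_rot"]).as_matrix()
for z in(0,-19,-26): print(z,proj(w,e+R@[0,0,z]), proj(w,e+R@[0,12,z]))
hsv=cv2.cvtColor(w["color"],cv2.COLOR_RGB2HSV)
def red(im,box):
    h=cv2.cvtColor(im["color"],cv2.COLOR_RGB2HSV);m=((h[...,0]<6)|(h[...,0]>174))&(h[...,1]>170)
    M=np.zeros_like(m);x0,y0,x1,y1=box;M[y0:y1,x0:x1]=m[y0:y1,x0:x1];ys,xs=np.nonzero(M);return xs.min(),xs.max(),ys.min(),ys.max(),len(xs)
m=red(w,(280,210,380,310));print(m)
V=np.array(w["view"]);print("cam",-V[:3,:3].T@V[:3,3])
o,d=ray(w,[(m[0]+m[1])/2,(m[2]+m[3])/2]);d/=np.linalg.norm(d)
D=16/np.sin((m[3]-m[2]+1)/2/f(w)*(-d@V[2,:3])**1);print("ball est",o+d*D,D)
for n in("scene","top"):
    im=shot(n);print(n,[(np.round(x["rect"]).tolist(),round(x["score"],2)) for x in optics.boxes_of(n,"ball")[:2]])
E
```

```text
0 [[317.55203895 231.6722223 ]] [[336.32161191 231.68717364]]
-19 [[317.56037552 244.952527  ]] [[338.20420284 244.96727451]]
-26 [[317.56388099 250.538477  ]] [[338.99572256 250.55298096]]
(np.int64(281), np.int64(360), np.int64(230), np.int64(309), 2262)
cam [594.48607679 144.53569032 346.00844806]
ball est [581.87372498  80.7583979  236.42430958] 127.4178082262229
scene [([293.0, 160.0, 67.0, 74.0], 0.86)]
top [([306.0, 174.0, 79.0, 25.0], 0.86), ([298.0, 160.0, 92.0, 57.0], 0.22)]
```

```bash
cat >> h.py <<'E'
def redc(im,near):
    h=cv2.cvtColor(im["color"],cv2.COLOR_RGB2HSV);m=(((h[...,0]<6)|(h[...,0]>174))&(h[...,1]>150)&(h[...,2]>60)).astype(np.uint8)
    n,L,S,C=cv2.connectedComponentsWithStats(m);i=1+np.argmin(np.linalg.norm(C[1:]-near,axis=1))
    return C[i],S[i],cv2.minEnclosingCircle(np.argwhere(L==i)[:,::-1].astype(np.float32))
E
python3 - <<'E'
from fit import *
w=shot("wrist")
r={}
for im,n in((a,(353,165)),(b,(300,171)),(w,(322,256))):
    C,S_,k=redc(im,n);print(np.round(C,1),S_,np.round(k[0],1),round(k[1],1),"f",f(im)); r[id(im)]=k
p=[563.9,-3.7+1.5,-1.7887]
for q in(.38,.43,.475):
  P=W(p,ball(q));print(q,P,proj(a,P),proj(b,P),proj(w,P))
s=cv2.cvtColor(a["color"],cv2.COLOR_RGB2BGR)[130:230,270:400]
cv2.imwrite("pics/c2.png",np.hstack([cv2.resize(s,(520,400),interpolation=2),cv2.resize(w["color"][200:340,240:340+60,::-1],(280,400))[:, :280]]))
E
```

```text
[352.9 165.4] [348 160  11  12  93] [352.9 165.4] 5.7 f 514.8676145330089
[276.   55.1] [273  51   7   9  50] [276.5  55. ] 4.3 f 428.884724016144
[321.2 257.8] [ 296  231   53   55 2181] [323.5 257.8] 27.9 f 310.2650057205991
0.38 [[579.96376716  70.34908469 166.60250327]] [[354.50996032 170.09553551]] [[295.90132795 171.47111423]] [[319.96082533 226.14359427]]
0.43 [[579.02688153  66.11781103 176.71157653]] [[353.57274114 167.45219411]] [[297.45901056 171.16854657]] [[320.04096729 239.39753722]]
0.475 [[578.09122571  61.89209156 185.61445838]] [[352.60416951 165.17363695]] [[299.07149391 170.94459635]] [[320.11143492 252.87188858]]
```

View pics/c2.png

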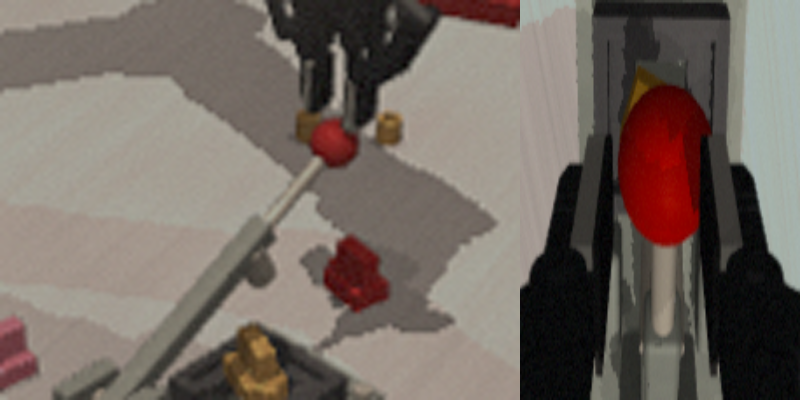

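The scene crop shows the fingertips at about (353,160), above the ball at (353,165). So they close roughly 25 to 30 mm too high, and the ball has not moved. I'll open, go lower and grip again.

```bash
python3 -m jog '{"claw":[0.7,0.7,0.7,0.7,0.7,0.7,0.2,0.2,0.2,0.2,0.2,0.2],"xyz":[[0,0,0],[0,0,0],[0,0,0],[-0.03,0.02,0.1],[0,0,0.15],[0,0,0],[0,0,0],[0,0,0],[0,0,0],[0,0,0],[0,0,0],[0,0,0]],"twist":[[0,0,0],[0,0,0],[0,0,0],[0,0,0],[0,0,0],[0,0,0],[0,0,0],[0,0,0],[0,0,0],[0,0,0],[0,0,0],[0,0,0]]}'; python3 st.py
python3 - <<'E'
from h import *
for c,n in(("scene",(353,165)),("wrist",(322,256))):
    im=shot(c);C,S,k=redc(im,n);print(c,np.round(C,1),S,k)
E
```

```text
clock: 8.1
eef_pos: [580.2, 62.2, 139.4]
tool_rot: [3.139, -0.0, 1.356]
force: [5.4, -1.2, -0.3]
width: 29.1
gripper_force: 59.4
press frame tcp [-67.9   1.5 139.4] rot [ 3.139 -0.     1.356] F [ 5.4 -1.2 -0.3] w 29.1 t 8.1 q [-0.47  0.64  0.5   1.78 -0.41  0.82  0.01]
scene [351.7 165. ] [347 160   9  12  79] ((352.0, 165.36363220214844), 5.724490165710449)
wrist [307. 245.] [307 245   1   1   1] ((307.0, 245.0), 9.999999747378752e-05)
```

```bash
python3 -m jog '{"claw":[0.6,0.6,0.6,0.6,0.6,0.2,0.2,0.2,0.2,0.2,0.2],"xyz":[[0,0,0],[0,0,0],[0,0.03,0.1],[0,0,0.02],[0,0,0],[0,0,0],[0,0,0],[0,0,0],[0,0,0],[0,0,0],[0,0,0]],"twist":[[0,0,0],[0,0,0],[0,0,0],[0,0,0],[0,0,0],[0,0,0],[0,0,0],[0,0,0],[0,0,0],[0,0,0],[0,0,0]]}'; python3 st.py
python3 - <<'E'
from h import *
for c,n in(("scene",(353,165)),("wrist",(322,256))):
    im=shot(c);C,S,k=redc(im,n);print(c,np.round(C,1),S,k)
E
```

```text
clock: 9.57
eef_pos: [580.1, 62.5, 126.5]
tool_rot: [-3.138, -0.0, 1.356]
force: [-5.0, 1.6, 1.1]
width: 29.4
gripper_force: 59.1
press frame tcp [-68.1   1.4 126.5] rot [-3.138 -0.     1.356] F [-5.   1.6  1.1] w 29.4 t 9.575 q [-0.46  0.66  0.49  1.78 -0.42  0.81  0.02]
scene [351.9 165.2] [348 160   9  12  77] ((352.27777099609375, 165.61111450195312), 5.657498836517334)
wrist [317.4 291.6] [ 285  257   66   70 3775] ((317.61395263671875, 291.5120544433594), 35.62360382080078)
```

```bash
python3 - <<'E'
import numpy as np
q=np.linspace(.475,2.12,18);x=130-220*np.cos(q);z=85+220*np.sin(q)
print([[round(-a/100,2),0,round(-b/100,2)] for a,b in zip(np.diff(x),np.diff(z))])
E
```

```text
[[np.float64(-0.11), 0, np.float64(-0.18)], [np.float64(-0.12), 0, np.float64(-0.17)], [np.float64(-0.14), 0, np.float64(-0.16)], [np.float64(-0.15), 0, np.float64(-0.15)], [np.float64(-0.17), 0, np.float64(-0.13)], [np.float64(-0.18), 0, np.float64(-0.11)], [np.float64(-0.19), 0, np.float64(-0.1)], [np.float64(-0.2), 0, np.float64(-0.08)], [np.float64(-0.2), 0, np.float64(-0.06)], [np.float64(-0.21), 0, np.float64(-0.04)], [np.float64(-0.21), 0, np.float64(-0.02)], [np.float64(-0.21), 0, np.float64(0.0)], [np.float64(-0.21), 0, np.float64(0.02)], [np.float64(-0.21), 0, np.float64(0.04)], [np.float64(-0.2), 0, np.float64(0.06)], [np.float64(-0.2), 0, np.float64(0.08)], [np.float64(-0.19), 0, np.float64(0.1)]]
```

```bash
python3 -m jog '{"claw":[0.2,0.2,0.2,0.2,0.2,0.2,0.2,0.2,0.2],"xyz":[[-0.11,0,-0.18],[-0.12,0,-0.17],[-0.14,0,-0.16],[-0.15,0,-0.15],[-0.17,0,-0.13],[-0.18,0,-0.11],[-0.19,0,-0.1],[-0.2,0,-0.08],[0,0,0]],"twist":[[0,0,0],[0,0,0],[0,0,0],[0,0,0],[0,0,0],[0,0,0],[0,0,0],[0,0,0],[0,0,0]]}'; python3 st.py
python3 - <<'E'
from fit import *
C,S_,k=redc(a,(330,150));print(C,S_)
p=[563.9,-2.2,-1.7887]
for q in(1.15,1.25,1.35):print(q,W(p,ball(q)),proj(a,W(p,ball(q))))
E
```

```text
clock: 10.8
eef_pos: [552.2, -67.4, 235.5]
tool_rot: [-3.14, 0.005, 1.35]
force: [-3.4, -3.0, -3.4]
width: 17.0
gripper_force: 2.2
press frame tcp [ 64.8   2.2 235.5] rot [-3.14   0.005  1.35 ] F [-3.4 -3.  -3.4] w 17.0 t 10.8 q [-0.31  0.5   0.57  1.74 -0.31  1.    0.16]
[328.875 147.875] [328 145   3   7  16]
1.15 [[555.22396505 -41.38373494 285.80806686]] [[324.1633317  146.31974499]]
1.25 [[550.79300262 -61.39537139 293.77661626]] [[317.95256486 146.584431  ]]
1.35 [[546.21219674 -82.08374852 299.65913872]] [[311.34805204 147.77210796]]
```

```bash
python3 - <<'E'
from h import *
a=shot("scene")["color"][90:240,260:400];w=shot("wrist")["color"][150:400,195:445]
cv2.imwrite("pics/c3.png",np.hstack([cv2.resize(a,(400,428),interpolation=2)[:400],cv2.resize(w,(400,400))])[:,:,::-1])
E
```

```text
(no output)
```

View pics/c3.png

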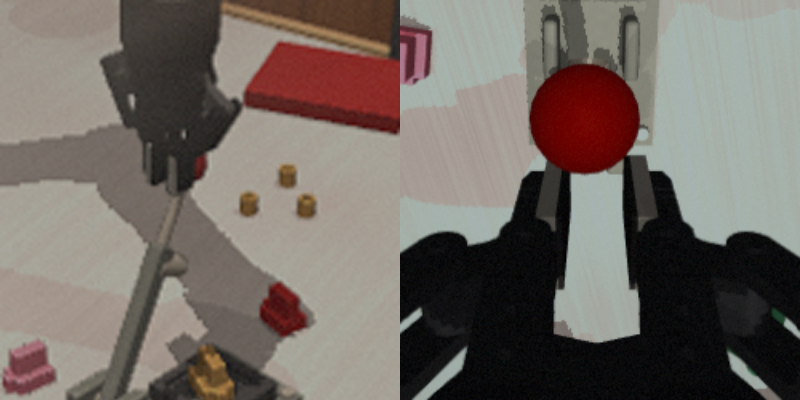

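The wrist half shows the ball slipped out to the -x press side (wrist px 310,224), ahead of the pads. The lever stands at about 1.1 rad and the die hasn't moved. I'll push the ball the rest of the way from the -x side, using a narrow finger gap as a V.

```bash
python3 - <<'E'
from fit import *
w=shot("wrist");C,S_,k=redc(w,(310,224));print(C,S_,k)
o,d=ray(w,k[0]);p=np.array([563.9,-2.2,-1.7887])
u=np.array([np.cos(p[2]),np.sin(p[2]),0]);v=np.array([-u[1],u[0],0]);c0=np.array([p[0],p[1],0])
for q in np.arange(.95,1.4,.05):
    P=W(p,ball(q))[0];t=(P-o)@d/(d@d);e=o+t*d-P;print(round(q,2),np.round([e@u,e@v,e[2]],1),np.round(proj(a,P[None]),1))
x=readout.read_state()["eef_pos"];e=proj(w,np.array(x)[None]+[0,0,40]);print(e)
E
python3 -m jog '{"claw":[0.2,0.2,0.2,0.2,0.2,0.2],"xyz":[[0,0,-0.3],[0,0,-0.4],[0.3,0,-0.1],[0.4,-0.03,0],[0.25,0,0],[0,0,0]],"twist":[[0,0,0],[0,0,0],[0,0,0],[0,0,0],[0,0,0],[0,0,0]]}'; python3 st.py
python3 - <<'E'
from fit import *
w=shot("wrist");print(redc(w,(317,300)));print(redc(a,(329,148)))
E
```

```text
[309.43314917 223.04834254] [ 276  190   68   67 3620] ((309.0817565917969, 223.15565490722656), 34.33423614501953)
0.95 [35.4  0.6 14.5] [[335.2 148.4]]
1.0 [25.4  0.6 10.4] [[332.6 147.6]]
1.05 [15.4  0.7  6.3] [[329.9 146.9]]
1.1 [5.3 0.7 2.1] [[327.1 146.5]]
1.15 [-4.9  0.7 -2. ] [[324.2 146.3]]
1.2 [-15.1   0.7  -6.2] [[321.1 146.3]]
1.25 [-25.2   0.7 -10.4] [[318.  146.6]]
1.3 [-35.4   0.7 -14.6] [[314.7 147.1]]
1.35 [-45.4   0.6 -18.7] [[311.3 147.8]]
[[317.71713311 262.26981343]]
clock: 11.9
eef_pos: [573.8, 36.1, 315.4]
tool_rot: [3.139, -0.003, 1.362]
force: [-0.9, 0.5, -0.2]
width: 17.1
gripper_force: 0.0
press frame tcp [-41.    0.9 315.4] rot [ 3.139e+00 -3.000e-03  1.362e+00] F [-0.9  0.5 -0.2] w 17.1 t 11.9 q [-0.49  0.45  0.59  1.57 -0.27  1.2  -0.06]
(array([317.12207792, 295.54805195]), array([ 300,  276,   36,   40, 1155], dtype=int32), ((316.5, 295.4210510253906), 19.889423370361328))
(array([326.31147541, 146.82786885]), array([321, 141,  12,  13, 122], dtype=int32), ((326.1666564941406, 146.8333282470703), 6.222824573516846))
```

```bash
python3 -m jog '{"claw":[0.2,0.2,0.2,0.2,0.2,0.2],"xyz":[[0,-0.01,0.3],[0,0,0.3],[0,0,0.25],[-0.2,0,0],[-0.22,0,0],[0,0,0]],"twist":[[0,0,0],[0,0,0],[0,0,-0.003],[0,0,0],[0,0,0],[0,0,0]]}'; python3 st.py
python3 - <<'E'
from fit import *
w=shot("wrist");print(redc(w,(317,250)));print(redc(a,(326,147)))
q=np.linspace(1.115,2.12,12);x=130-220*np.cos(q);z=85+220*np.sin(q)
print([[round(-i/100,2),0,round(-j/100,2)] for i,j in zip(np.diff(x).tolist(),np.diff(z).tolist())])
E
```

```text
clock: 12.8
eef_pos: [562.9, -12.7, 231.6]
tool_rot: [3.139, 0.0, 1.36]
force: [0.0, -0.1, -0.1]
width: 17.2
gripper_force: 0.0
press frame tcp [  9.    0.8 231.6] rot [3.139 0.    1.36 ] F [ 0.  -0.1 -0.1] w 17.2 t 12.8 q [-0.39  0.51  0.56  1.73 -0.31  0.99  0.07]
(array([324., 296.]), array([324, 296,   1,   1,   1], dtype=int32), ((324.0, 296.0), 9.999999747378752e-05))
(array([325.64705882, 146.64705882]), array([320, 141,  12,  13, 119], dtype=int32), ((325.67742919921875, 146.61289978027344), 6.522695064544678))
[[-0.18, 0, -0.08], [-0.19, 0, -0.06], [-0.2, 0, -0.05], [-0.2, 0, -0.03], [-0.2, 0, -0.01], [-0.2, 0, 0.01], [-0.2, 0, 0.03], [-0.2, 0, 0.05], [-0.19, 0, 0.06], [-0.18, 0, 0.08], [-0.18, 0, 0.1]]
```

```bash
python3 -m jog '{"claw":[0.2,0.2,0.2,0.2,0.2,0.2,0.2,0.2,0.2,0.2,0.2,0.2],"xyz":[[-0.18,-0.01,-0.08],[-0.19,0,-0.06],[-0.2,0,-0.05],[-0.2,0,-0.03],[-0.2,0,-0.01],[-0.2,0,0.01],[-0.2,0,0.03],[-0.2,0,0.05],[-0.19,0,0.06],[-0.18,0,0.08],[-0.18,0,0.1],[0,0,0]],"twist":[[0,0,-0.002],[0,0,0],[0,0,0],[0,0,0],[0,0,0],[0,0,0],[0,0,0],[0,0,0],[0,0,0],[0,0,0],[0,0,0],[0,0,0]]}'; python3 st.py
python3 - <<'E'
from fit import *
p=[563.9,-2.2,-1.7887]
print(redc(a,(272,160)),redc(b,(400,195)))
for q in(1.9,2,2.1,2.2):print(q,proj(a,W(p,ball(q))),proj(b,W(p,ball(q))))
E
```

```text
clock: 14.45
eef_pos: [517.9, -219.6, 218.9]
tool_rot: [-3.14, 0.003, 1.368]
force: [-0.1, 1.0, -0.4]
width: 16.9
gripper_force: 0.0
press frame tcp [220.7   1.6 218.9] rot [-3.140e+00  3.000e-03  1.368e+00] F [-0.1  1.  -0.4] w 16.9 t 14.45 q [-0.01  0.52  0.55  1.74 -0.32  0.97  0.47]
(array([254.57763975, 189.63975155]), array([248, 183,  14,  14, 161], dtype=int32), ((254.75, 189.75), 7.288790225982666)) (array([268.27826087, 190.97391304]), array([262, 183,  14,  16, 115], dtype=int32), ((268.0, 191.0), 8.062357902526855))
1.9 [[271.47666012 171.08185609]] [[422.24805226 190.57385655]]
2 [[264.36427017 178.1315683 ]] [[430.81637304 193.18674335]]
2.1 [[257.56083711 185.87524261]] [[438.53452467 195.75695581]]
2.2 [[251.17281183 194.2069472 ]] [[445.30876875 198.24405751]]
```

Lever is at about 2.14 rad. Now over the pocket to look at the die.

```bash
python3 -m jog '{"claw":[0.2,0.2,0.5,0.8,1,1,1,1],"xyz":[[0.3,0,-0.1],[0.4,-0.01,-0.1],[0.4,0,0],[0.4,0,0],[0.4,0,0],[0.3,0,0.2],[0,0,0.1],[0,0,0]],"twist":[[0,0,0],[0,0,0],[0,0,0],[0,0,0],[0,0,0],[0,0,0],[0,0,0],[0,0,0]]}'; python3 st.py
python3 - <<'E'
from h import *
shot("wrist","w4.png",(220,60,200,170),4)
shot("wrist","w4f.png")
E
```

```text
clock: 15.55
eef_pos: [561.6, -1.4, 209.4]
tool_rot: [-3.141, 0.002, 1.372]
force: [0.1, -1.5, 0.4]
width: 85.1
gripper_force: 0.0
press frame tcp [ -1.8  -2.9 209.4] rot [-3.141e+00  2.000e-03  1.372e+00] F [ 0.1 -1.5  0.4] w 85.1 t 15.55 q [-0.4   0.53  0.54  1.76 -0.33  0.95  0.08]
```

View pics/w4f.png

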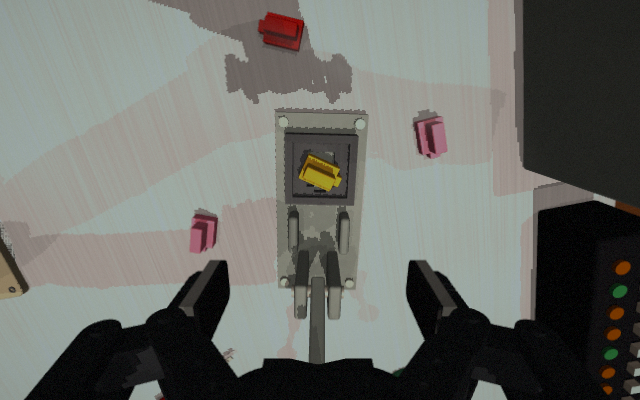

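The wrist picture shows the brass die around (320,172) with its key lug pointing to (338,183), which is yaw of about 1 rad CCW. The pocket block spans about (285,133) to (358,205), and the lever is out of the way at (318,320).

```bash
cat > die.py <<'E'
from fit import W
from h import *
from scipy.optimize import minimize
from scipy.ndimage import binary_fill_holes
def box(x0,x1,y0,y1,z0,z1): return np.array([[x,y,z] for x in(x0,x1) for y in(y0,y1) for z in(z0,z1)],float)
PARTS=[box(-20,20,-15,15,0,16),box(19,27,-6,6,0,16),box(-17,17,-7,7,16,40)]
BL=[box(-42,42,-42,42,14,34)]
K=8
def sil(im,p,parts,z,win):
    x0,y0,w,h=win; M=np.zeros((h*K,w*K),np.uint8)
    for q in parts:
        u=(proj(im,W(p,q+[0,0,z]))-[x0-.5,y0-.5])*K
        cv2.fillConvexPoly(M,cv2.convexHull(np.round(u).astype(np.int32)),1)
    return cv2.resize(M.astype(np.float32),(w,h),interpolation=cv2.INTER_AREA)
def fitm(im,m,parts,z,win,p0,st=(4,4,.15)):
    x0,y0,w,h=win; t=m[y0:y0+h,x0:x0+w].astype(np.float32)
    c=lambda p:np.abs(sil(im,p,parts,z,win)-t).sum()
    p0=np.array(p0,float);S=np.vstack([p0]+[p0+np.eye(3)[i]*st[i] for i in range(3)])
    r=minimize(c,p0,method="Nelder-Mead",options=dict(initial_simplex=S,xatol=.02,fatol=.05,maxiter=300))
    return r.x,r.fun,t.sum()
def masks(im,win,vmax=95):
    h=cv2.cvtColor(im["color"],cv2.COLOR_RGB2HSV);x0,y0,w,hh=win
    W_=np.zeros(h.shape[:2],bool);W_[y0:y0+hh,x0:x0+w]=1
    y=W_&(h[...,0]>14)&(h[...,0]<36)&(h[...,1]>110)&(h[...,2]>50)
    return y,h
E
cat > m2.py <<'E'
from die import *
w=shot("wrist");win=(270,115,105,100)
y,h=masks(w,win);print("yellow",y.sum(),cv2.boundingRect(y.astype(np.uint8)))
best=min((fitm(w,y,PARTS,26,win,[564,-2,-1.7887+t]) for t in(.6,.9,1.2,1.5)),key=lambda r:r[1])
print("die",best,"rel yaw",best[0][2]+1.7887)
v=h[...,2].astype(int);print("vals col 320",v[120:215:4,300].tolist(),"row 190",v[190,275:370:4].tolist())
np.save("w.npy",w["color"])
E
python3 m2.py
```

```text
yellow 1022 (298, 153, 43, 39)
die (array([562.74066105,  -3.42725318,  -0.6251395 ]), np.float64(38.453125), np.float32(1022.0)) rel yaw 1.163560504008755
vals col 320 [130, 127, 81, 73, 67, 64, 73, 76, 76, 70, 49, 49, 45, 133, 163, 74, 76, 76, 75, 24, 72, 97, 115, 110] row 190 [153, 131, 116, 73, 73, 76, 78, 77, 79, 75, 24, 37, 30, 152, 77, 75, 80, 74, 76, 75, 127, 136, 162, 165]
```

```bash
cat > m3.py <<'E'
from die import *
w=shot("wrist");win=(270,115,105,92)
y,h=masks(w,win);m=((h[...,2]<100)|y)
W_=np.zeros_like(m);W_[115:207,270:375]=1
m=(m&W_).astype(np.uint8);n,L,S,C=cv2.connectedComponentsWithStats(m);i=L[172,320] or 1+S[1:,4].argmax()
M=binary_fill_holes(L==i);M=cv2.morphologyEx(M.astype(np.uint8),cv2.MORPH_OPEN,np.ones((7,7)))
print(cv2.boundingRect(M),M.sum());r=fitm(w,M,BL,0,win,[564,-2,-1.7887],(3,3,.05));print(r)
d=cv2.resize(np.hstack([w["color"][115:207,270:375,::-1],cv2.cvtColor(M[115:207,270:375]*255,cv2.COLOR_GRAY2BGR),cv2.cvtColor((sil(w,r[0],BL,0,win)*255).astype(np.uint8),cv2.COLOR_GRAY2BGR)]),None,fx=2.5,fy=2.5)
cv2.imwrite("pics/dbg.png",d)
E
python3 m3.py; python3 st.py
```

```text
(284, 129, 74, 77) 5421
(array([ 5.65582998e+02, -1.19285747e-01, -1.79959466e+00]), np.float64(333.8125), np.float32(5421.0))
press frame tcp [ -2.2  -2.3 210.2] rot [ 3.141 -0.     1.371] F [ 0.5 -0.   0.5] w 85.0 t 15.95 q [-0.4   0.53  0.54  1.76 -0.33  0.95  0.08]
```

```bash
python3 -m jog '{"claw":[0.6,0.6,0.6,0.6,0.6,0.6,0.6,0.6,0.6,0.6,0.6],"xyz":[[0,0,0],[0,0,0],[0,0,0],[0,0,0],[0,0,0],[0,0,0],[0,0,0],[0,0,0.5],[0,0,0.5],[0,0,0.3],[0,0,0]],"twist":[[0,0,-0.052],[0,0,-0.052],[0,0,-0.052],[0,0,-0.052],[0,0,-0.052],[0,0,-0.052],[0,0,-0.052],[0,0,0],[0,0,0],[0,0,0],[0,0,0]]}'; python3 st.py
python3 - <<'E'
from die import *
w=shot("wrist",None);win=(230,100,190,200)
y,h=masks(w,win);n,L,S,C=cv2.connectedComponentsWithStats(y.astype(np.uint8));print(S[1:],C[1:])
y=L==1+S[1:,4].argmax()
r=fitm(w,y,PARTS,26,win,[562.7,-3.4,-.625]);print(r)
s=readout.read_state();e=np.array(s["eef_pos"]);yw=s["tool_rot"][2];d=r[0][:2]-e[:2]
print("tool dx dy",d@[np.cos(yw),np.sin(yw)],d@[np.sin(yw),-np.cos(yw)],"dyaw deg",np.degrees((r[0][2]+np.pi-yw+np.pi)%(2*np.pi)-np.pi),e)
cv2.imwrite("pics/w5.png",cv2.resize(w["color"][60:360,170:470,::-1],(600,600),interpolation=2))
E
```

```text
clock: 17.32
eef_pos: [560.2, -0.8, 77.9]
tool_rot: [-3.139, -0.004, 2.515]
force: [0.2, 0.1, 0.3]
width: 51.3
gripper_force: 0.0
press frame tcp [-2.  -4.4 77.9] rot [-3.139 -0.004  2.515] F [0.2 0.1 0.3] w 51.3 t 17.325 q [-0.16  0.66  0.17  1.87 -0.18  0.62  1.07]
[[ 295  183   40   65 2338]] [[314.76603935 212.38451668]]
(array([563.15817437,  -3.39071653,  -0.62155022]), np.float64(61.859375), np.float32(2338.0))
tool dx dy -1.3292041178788385 -2.3188021905253446 dyaw deg 0.28602682828169745 [563.44106316  -0.73297291  81.25803382]
```

View pics/w5.png

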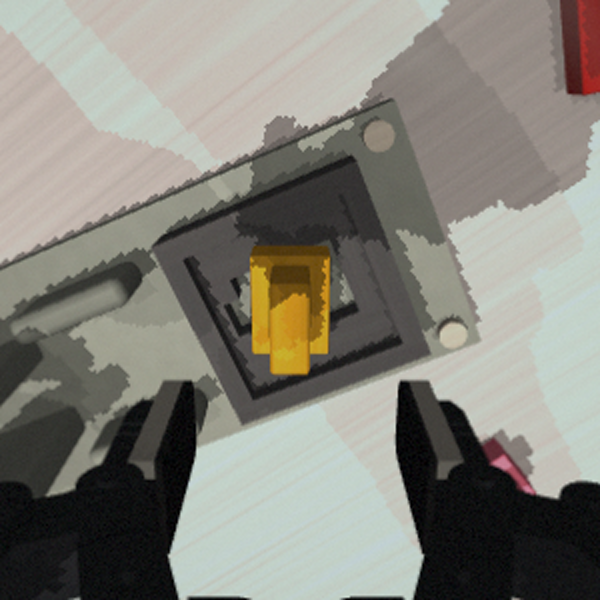

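The wrist crop shows the brass die at crop (290,310), with its fin running vertically and centred at column 290. The finger midline is at column 297, so I'll shift about 2 mm in tool -y and go down.

```bash
python3 -m jog '{"claw":[0.6,0.6,0.6,0.6],"xyz":[[-0.01,-0.02,0.2],[0,0,0.2],[0,0,0.1],[0,0,0]],"twist":[[0,0,0],[0,0,0],[0,0,0],[0,0,0]]}'; python3 st.py
python3 -m jog '{"claw":[0.6,0.6,0.6],"xyz":[[0,0,0.1],[0,0,0.08],[0,0,0]],"twist":[[0,0,0],[0,0,0],[0,0,0]]}'; python3 st.py
python3 -m jog '{"claw":[0.1,0.1,0.1,0.1,0.1,0.1,0.1,0.1],"xyz":[[0,0,0],[0,0,0],[0,0,0],[0,0,0],[0,0,0],[0,0,0],[0,0,0],[0,0,0]],"twist":[[0,0,0],[0,0,0],[0,0,0],[0,0,0],[0,0,0],[0,0,0],[0,0,0],[0,0,0]]}'; python3 st.py
```

```text
clock: 17.98
eef_pos: [562.1, -2.7, 30.3]
tool_rot: [3.141, 0.0, 2.515]
force: [0.6, 0.2, 0.1]
width: 51.3
gripper_force: 0.0
press frame tcp [-0.6 -2.1 30.3] rot [3.141 0.    2.515] F [0.6 0.2 0.1] w 51.3 t 17.975 q [-0.14  0.74  0.15  1.9  -0.2   0.52  1.09]
clock: 18.35
eef_pos: [561.2, -2.7, 11.1]
tool_rot: [-3.141, -0.001, 2.515]
force: [-0.3, 0.4, 0.6]
width: 51.2
gripper_force: 0.0
press frame tcp [-0.4 -3.  11.1] rot [-3.141e+00 -1.000e-03  2.515e+00] F [-0.3  0.4  0.6] w 51.2 t 18.35 q [-0.13  0.77  0.14  1.91 -0.21  0.48  1.09]
clock: 19.35
eef_pos: [562.1, -2.7, 12.2]
tool_rot: [3.141, 0.0, 2.515]
force: [-0.2, -0.0, 6.5]
width: 12.1
gripper_force: 60.3
press frame tcp [-0.6 -2.2 12.2] rot [3.141 0.    2.515] F [-0.2 -0.   6.5] w 12.1 t 19.35 q [-0.13  0.77  0.14  1.91 -0.21  0.48  1.09]
```

```bash
python3 -m jog '{"claw":[0.1,0.1,0.1,0.1,0.1,0.1,0.1,0.1,0.1],"xyz":[[0,0,-0.04],[0,0,0],[0,0,0],[0,0,0],[0,0,0],[0,0,0],[0,0,0],[0,0,0],[0,0,0]],"twist":[[0,0,0],[0,0,0.0529],[0,0,0.0529],[0,0,0.0529],[0,0,0.0529],[0,0,0.0529],[0,0,0.0529],[0,0,0.0529],[0,0,0]]}'; python3 st.py
python3 - <<'E'
from h import *
w=shot("wrist","w6.png",(220,130,200,150),4)
E
```

```text
clock: 20.48
eef_pos: [561.2, -2.6, 15.4]
tool_rot: [-3.141, 0.001, 1.354]
force: [-0.3, -0.6, -2.1]
width: 12.4
gripper_force: 59.4
press frame tcp [-0.5 -3.  15.4] rot [-3.141e+00  1.000e-03  1.354e+00] F [-0.3 -0.6 -2.1] w 12.4 t 20.475 q [-0.32  0.81  0.44  1.91 -0.61  0.56  0.32]
```

View pics/w6.png

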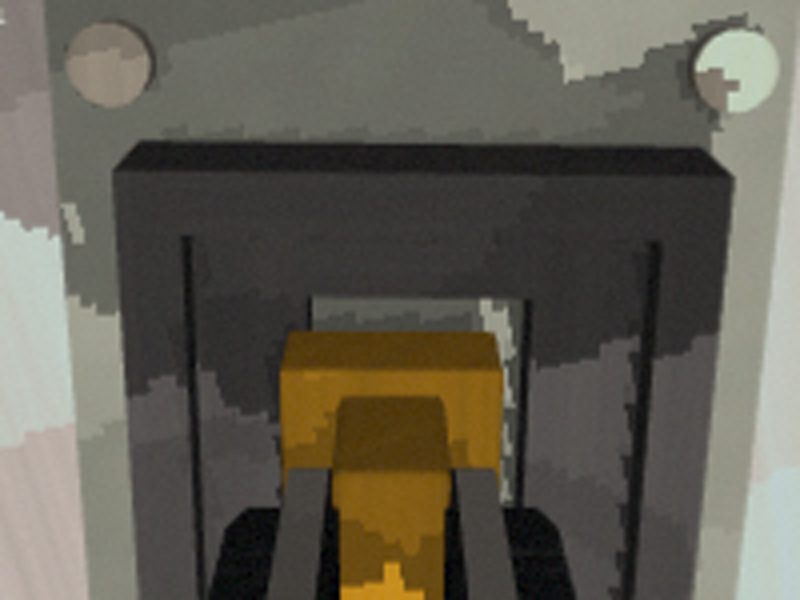

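The wrist crop shows the die held and square to the pocket. Its rear bottom edge runs (287–497, 333), and the recess rear edge runs (310–526, 297) with its mid at column 418 against the die's 392. So the die needs a shift in +y, and I'll work out both offsets.

```bash
python3 - <<'E'
from fit import *
w=shot("wrist");p=np.array([563.9,-2.2,-1.7887]);c,n=np.cos(p[2]),np.sin(p[2])
def pf(u,v,z):
    P=at_z(w,[(u+.5)/4+220-.5,(v+.5)/4+130-.5],z);d=P[:2]-p[:2];return np.round([c*d[0]+n*d[1],-n*d[0]+c*d[1]],1)
print("cx",w["cx"],w["cy"])
for nme,u,v,z in(("rec L",310,297,26),("rec R",526,299,26),("blkL",115,172,34),("blkR",732,178,34),("die botL",287,333,29.2),("die botR",497,333,29.2),("die topL",282,370,45.2),("die topR",503,372,45.2),("finbackTopL",334,470,69.2),("finR",449,470,69.2)): print(nme,pf(u,v,z))
E
```

```text
cx 317.4832488089164 201.2838535727091
rec L [-21.3 -14.2]
rec R [-21.1  17.4]
blkL [-41.8 -39.7]
blkR [-41.2  43.7]
die botL [-16.9 -17.4]
die botR [-17.  13.]
die topL [-17.6 -16.8]
die topR [-17.4  12.5]
finbackTopL [-15.   -8.9]
finR [-15.    4.3]
```

```bash
python3 -m jog '{"claw":[0.1,0.1,0.1,0.1,0.1,0.1],"xyz":[[0.022,0.04,0],[0,0,0],[0,0,0.03],[0,0,0.02],[0,0,0.02],[0,0,0]],"twist":[[0,0,0],[0,0,0],[0,0,0],[0,0,0],[0,0,0],[0,0,0]]}'; python3 st.py
```

```text
clock: 21.42
eef_pos: [565.9, -1.4, 8.6]
tool_rot: [-3.141, 0.0, 1.352]
force: [-0.1, 0.4, -1.5]
width: 12.3
gripper_force: 59.4
press frame tcp [-2.7  1.3  8.6] rot [-3.141  0.     1.352] F [-0.1  0.4 -1.5] w 12.3 t 21.425 q [-0.32  0.82  0.43  1.9  -0.62  0.56  0.31]
```

```bash
python3 -m jog '{"claw":[0.1,0.1,0.1,0.1],"xyz":[[0,0,0.03],[0,0,0.03],[0,0,0.02],[0,0,0]],"twist":[[0,0,0],[0,0,0],[0,0,0],[0,0,0]]}'; python3 st.py
```

```text
clock: 21.92
eef_pos: [566.0, -1.4, 0.6]
tool_rot: [-3.141, 0.0, 1.352]
force: [-0.3, 0.4, -1.4]
width: 12.2
gripper_force: 59.4
press frame tcp [-2.6  1.4  0.6] rot [-3.141  0.     1.352] F [-0.3  0.4 -1.4] w 12.2 t 21.925 q [-0.31  0.83  0.42  1.9  -0.63  0.54  0.32]
```

```bash
python3 -m jog '{"claw":[0.1,0.28,0.28,0.28,0.28,0.28,0.28],"xyz":[[0,0,0.01],[0,0,0],[0,0,0],[0,0,0],[0,0,-0.3],[0,0,-0.4],[0,0,-0.3]],"twist":[[0,0,0],[0,0,0],[0,0,0],[0,0,0],[0,0,0],[0,0,0],[0,0,0]]}'
python3 -m jog '{"claw":[0.28,0.28],"xyz":[[0,0,-0.3],[0,0,0]],"twist":[[0,0,0],[0,0,0]]}'; python3 st.py
cat > m4.py <<'E'
from die import *
w=shot("wrist");win=(250,80,140,180)
y,h=masks(w,win);n,L,S,C=cv2.connectedComponentsWithStats(y.astype(np.uint8));print(S[1:][S[1:,4]>30])
y=L==1+S[1:,4].argmax()
for z in(14,17,20,26):
    r=fitm(w,y,PARTS,z,win,[565,-1,-1.7887]);print(z,np.round(r[0],3),r[1],r[2])
b=shot("top");
E
python3 m4.py
```

```text
clock: 22.8
eef_pos: [566.4, -1.6, 101.2]
tool_rot: [3.141, -0.0, 1.352]
force: [0.9, 0.4, -0.4]
width: 24.1
gripper_force: 0.0
clock: 23.05
eef_pos: [567.9, -1.7, 131.9]
tool_rot: [3.137, -0.001, 1.352]
force: [-0.4, 0.0, -1.0]
width: 23.9
gripper_force: 0.0
press frame tcp [ -2.8   3.3 131.9] rot [ 3.137e+00 -1.000e-03  1.352e+00] F [-0.4  0.  -1. ] w 23.9 t 23.05 q [-0.42  0.65  0.59  1.83 -0.49  0.8   0.2 ]
[[ 302  168   33   50 1466]]
14 [565.837  -3.483  -1.794] 68.671875 1466.0
17 [565.874  -2.632  -1.787] 90.703125 1466.0
20 [565.932  -1.778  -1.79 ] 115.765625 1466.0
26 [565.9    -0.957  -1.805] 176.984375 1466.0
```

The die is home: the silhouette fits best at z=14 with yaw −1.79. Now I'll go over to the far side of the ball.

```bash
python3 -m jog '{"claw":[0.2,0.2,0.2,0.2,0.2,0.2,0.2,0.2,0.2,0.2,0.2,0.2],"xyz":[[0,0,-0.4],[0,0,-0.45],[0,0,-0.45],[-0.2,0,-0.25],[-0.35,0,0],[-0.4,0,0],[-0.4,0,0],[-0.4,0,0],[-0.4,0,0],[-0.4,0,0],[-0.35,0,0],[-0.1,0,0]],"twist":[[0,0,0],[0,0,0],[0,0,0],[0,0,0],[0,0,0],[0,0,0],[0,0,0],[0,0,0],[0,0,0],[0,0,0],[0,0,0],[0,0,0]]}'; python3 -m jog '{"claw":[0.2],"xyz":[[0,0,0]],"twist":[[0,0,0]]}' >/dev/null; python3 st.py
```

```text
clock: 24.75
eef_pos: [499.3, -296.6, 283.8]
tool_rot: [-3.14, 0.001, 1.348]
force: [0.2, -0.1, -0.5]
width: 16.9
gripper_force: 0.0
press frame tcp [297.    1.  283.9] rot [-3.140e+00 -1.000e-03  1.351e+00] F [-0.4  0.  -0.3] w 17.2 t 24.875 q [ 0.05  0.52  0.7   1.6  -0.35  1.16  0.61]
```

```bash
python3 -m jog '{"claw":[0.2,0.2,0.2,0.2,0.2],"xyz":[[0,0,0.3],[0,0,0.4],[0.1,0,0],[0.1,0,0],[0,0,0]],"twist":[[0,0,0],[0,0,0],[0,0,0],[0,0,0],[0,0,0]]}'; python3 st.py
python3 - <<'E'
from fit import *
print(redc(a,(255,190)))
q=np.linspace(2.15,.75,15);x=130-220*np.cos(q);z=85+220*np.sin(q)
print([[round(-i/100,2),0,round(-j/100,2)] for i,j in zip(np.diff(x).tolist(),np.diff(z).tolist())])
E
```

```text
clock: 25.5
eef_pos: [506.9, -273.4, 216.2]
tool_rot: [3.139, -0.0, 1.355]
force: [-0.6, -0.2, 0.1]
width: 17.3
gripper_force: 0.0
press frame tcp [275.7   2.6 216.2] rot [ 3.139 -0.     1.355] F [-0.6 -0.2  0.1] w 17.3 t 25.5 q [ 0.03  0.57  0.67  1.71 -0.41  1.    0.63]
(array([257.82352941, 192.82352941]), array([255, 190,   7,   7,  34], dtype=int32), ((258.2272644042969, 192.77272033691406), 3.9213292598724365))
[[0.19, 0, -0.11], [0.2, 0, -0.09], [0.21, 0, -0.07], [0.21, 0, -0.05], [0.22, 0, -0.03], [0.22, 0, -0.01], [0.22, 0, 0.02], [0.22, 0, 0.04], [0.21, 0, 0.06], [0.2, 0, 0.08], [0.2, 0, 0.1], [0.19, 0, 0.12], [0.17, 0, 0.14], [0.16, 0, 0.15]]
```

```bash
python3 -m jog '{"claw":[0.2,0.2,0.2,0.2,0.2,0.2,0.2,0.2,0.2,0.2],"xyz":[[0.19,-0.01,-0.11],[0.2,0,-0.09],[0.21,0,-0.07],[0.21,0,-0.05],[0.22,0,-0.03],[0.22,0,-0.01],[0.22,0,0.02],[0.22,0,0.04],[0.21,0,0.06],[0,0,0]],"twist":[[0,0,0],[0,0,0],[0,0,0],[0,0,0],[0,0,0],[0,0,0],[0,0,0],[0,0,0],[0,0,0],[0,0,0]]}'; python3 st.py
cat > q.py <<'E'
from fit import *
import sys
p=[565.0,-1.5,-1.7887]
qs=np.arange(-.05,2.3,.01);A=np.array([proj(a,W(p,ball(q)))[0] for q in qs])
h=cv2.cvtColor(a["color"],cv2.COLOR_RGB2HSV);m=(((h[...,0]<6)|(h[...,0]>174))&(h[...,1]>150)&(h[...,2]>60)).astype(np.uint8)
n,L,S_,C=cv2.connectedComponentsWithStats(m)
for i in range(1,n):
    D=np.linalg.norm(A-C[i],axis=1)
    if D.min()<6 and S_[i,4]>8: print("q",round(qs[D.argmin()],2),"d",round(D.min(),1),"blob",S_[i].tolist())
E
python3 q.py
```

```text
clock: 26.85
eef_pos: [546.2, -87.0, 238.4]
tool_rot: [-3.141, -0.001, 1.355]
force: [-0.2, 0.8, 0.0]
width: 16.7
gripper_force: 0.0
press frame tcp [ 85.1   0.6 238.4] rot [-3.141e+00 -1.000e-03  1.355e+00] F [-0.2  0.8  0. ] w 16.7 t 26.85 q [-0.34  0.52  0.7   1.74 -0.38  1.02  0.28]
q 1.19 d 2.5 blob [321, 146, 4, 7, 18]
q -0.05 d 2.2 blob [351, 190, 16, 18, 182]
```

```bash
python3 -m jog '{"claw":[0.2,0.2,0.2,0.2,0.2,0.2],"xyz":[[0.2,0,0.08],[0.2,0,0.1],[0.19,0,0.12],[0.17,0,0.14],[0.16,0,0.15],[0,0,0]],"twist":[[0,0,0],[0,0,0],[0,0,0],[0,0,0],[0,0,0],[0,0,0]]}'; python3 st.py; python3 q.py
python3 -m jog '{"claw":[0.2,0.2,0.2,0.2],"xyz":[[0.05,0,-0.4],[0.1,0,-0.4],[0.12,0,0],[0,0,0]],"twist":[[0,0,0],[0,0,0],[0,0,0],[0,0,0]]}'; python3 st.py; python3 q.py
```

```text
clock: 27.7
eef_pos: [564.9, 2.8, 177.9]
tool_rot: [-3.139, 0.0, 1.355]
force: [0.1, 0.1, -0.9]
width: 17.0
gripper_force: 0.0
press frame tcp [ -6.6  -0.6 177.9] rot [-3.139  0.     1.355] F [ 0.1  0.1 -0.9] w 17.0 t 27.7 q [-0.46  0.6   0.65  1.78 -0.45  0.91  0.17]
q 0.65 d 0.4 blob [347, 154, 4, 7, 19]
q -0.05 d 2.3 blob [351, 189, 16, 19, 184]
clock: 28.3
eef_pos: [571.0, 28.1, 259.5]
tool_rot: [-3.14, -0.001, 1.353]
force: [-0.1, 0.1, -0.0]
width: 17.2
gripper_force: 0.0
press frame tcp [-3.260e+01 -1.000e-01  2.595e+02] rot [-3.140e+00 -1.000e-03  1.353e+00] F [-0.1  0.1 -0. ] w 17.2 t 28.3 q [-0.54  0.53  0.71  1.66 -0.38  1.09  0.06]
q 0.73 d 0.4 blob [339, 149, 12, 12, 107]
q -0.05 d 2.2 blob [351, 189, 16, 19, 182]
```

```bash
python3 -m jog '{"claw":[0.2,0.2,0.2,0.2],"xyz":[[0.02,0.01,0.3],[0,0,0.15],[0,0,0.08],[0,0,0]],"twist":[[0,0,0],[0,0,0],[0,0,0],[0,0,0]]}'; python3 st.py; python3 q.py
python3 - <<'E'
import numpy as np
q=np.linspace(.73,.03,8);x=130-220*np.cos(q);z=85+220*np.sin(q)
print([[round(-i/100,2),0,round(-j/100,2)] for i,j in zip(np.diff(x).tolist(),np.diff(z).tolist())])
E
```

```text
clock: 28.9
eef_pos: [572.8, 28.6, 206.6]
tool_rot: [-3.141, 0.0, 1.352]
force: [-0.4, -0.4, 0.6]
width: 17.0
gripper_force: 0.0
press frame tcp [-33.5   1.5 206.6] rot [-3.141  0.     1.352] F [-0.4 -0.4  0.6] w 17.0 t 28.9 q [-0.52  0.58  0.68  1.73 -0.43  0.98  0.1 ]
q 0.72 d 1.3 blob [340, 150, 12, 12, 88]
q -0.05 d 2.4 blob [351, 189, 16, 19, 181]
[[0.14, 0, 0.17], [0.12, 0, 0.18], [0.1, 0, 0.2], [0.08, 0, 0.2], [0.06, 0, 0.21], [0.04, 0, 0.22], [0.02, 0, 0.22]]
```

```bash
python3 -m jog '{"claw":[0.2,0.2,0.2,0.2,0.2],"xyz":[[0.14,0,0.17],[0.12,0,0.18],[0.1,0,0.2],[0.08,0,0.2],[0,0,0]],"twist":[[0,0,0],[0,0,0],[0,0,0],[0,0,0],[0,0,0]]}'; python3 st.py; python3 q.py
```

```text
clock: 29.62
eef_pos: [580.8, 72.2, 129.4]
tool_rot: [-3.138, 0.002, 1.353]
force: [-0.2, -1.1, -0.4]
width: 17.3
gripper_force: 0.0
press frame tcp [-7.780e+01 -1.000e-01  1.294e+02] rot [-3.138e+00  2.000e-03  1.353e+00] F [-0.2 -1.1 -0.4] w 17.3 t 29.625 q [-0.55  0.69  0.61  1.77 -0.51  0.85  0.09]
q 0.29 d 0.3 blob [351, 170, 11, 11, 75]
q -0.05 d 2.4 blob [351, 189, 16, 19, 183]
```

```bash
python3 -m jog '{"claw":[0.2,0.2,0.2,0.2],"xyz":[[0.05,0.01,0.21],[0.03,0,0.22],[0.01,0,0.1],[0,0,0]],"twist":[[0,0,0],[0,0,0],[0,0,0],[0,0,0]]}'; python3 st.py; python3 q.py
python3 -m jog '{"claw":[0.2,0.2,0.2,0.2],"xyz":[[0,0,0.05],[0,0,0.03],[0,0,0.02],[0,0,0]],"twist":[[0,0,0],[0,0,0],[0,0,0],[0,0,0]]}'; python3 st.py; python3 q.py
```

```text
clock: 30.22
eef_pos: [584.7, 79.9, 77.9]
tool_rot: [-3.14, 0.001, 1.352]
force: [-0.9, -0.7, -0.6]
width: 16.7
gripper_force: 0.0
press frame tcp [-86.1   2.1  77.9] rot [-3.140e+00  1.000e-03  1.352e+00] F [-0.9 -0.7 -0.6] w 16.7 t 30.225 q [-0.52  0.76  0.56  1.8  -0.57  0.75  0.12]
q -0.05 d 1.1 blob [351, 183, 16, 25, 218]
clock: 30.82
eef_pos: [585.2, 80.4, 68.7]
tool_rot: [-3.141, 0.0, 1.352]
force: [-0.3, -0.3, 0.7]
width: 17.2
gripper_force: 0.1
press frame tcp [-86.7   2.5  68.7] rot [-3.141  0.     1.352] F [-0.3 -0.3  0.7] w 17.2 t 30.825 q [-0.52  0.77  0.55  1.81 -0.58  0.73  0.13]
q -0.05 d 2.0 blob [351, 186, 16, 22, 186]
```

```bash
python3 -m jog '{"claw":[0.2,0.2,0.2],"xyz":[[0,0,0.03],[0,0,0.02],[0,0,0]],"twist":[[0,0,0],[0,0,0],[0,0,0]]}' ; python3 -m jog '{"claw":[0.2,0.2,0.2],"xyz":[[0,0,0.02],[0,0,0.02],[0,0,0]],"twist":[[0,0,0],[0,0,0],[0,0,0]]}'; python3 st.py; python3 q.py
```

```text
clock: 31.3
eef_pos: [585.2, 80.4, 63.5]
tool_rot: [-3.141, 0.0, 1.352]
force: [-0.5, -0.2, 0.9]
width: 16.9
gripper_force: 0.1
clock: 31.68
eef_pos: [585.2, 80.3, 59.6]
tool_rot: [-3.141, 0.0, 1.352]
force: [0.6, -0.1, 0.1]
width: 16.9
gripper_force: 0.2
press frame tcp [-86.6   2.5  59.6] rot [-3.141  0.     1.352] F [ 0.6 -0.1  0.1] w 16.9 t 31.675 q [-0.51  0.78  0.54  1.81 -0.59  0.71  0.14]
q -0.05 d 3.0 blob [352, 189, 15, 19, 150]
```

```bash
cat > q2.py <<'E'
from fit import *
p=[565.0,-1.5,-1.7887]
w=shot("wrist");h=cv2.cvtColor(w["color"],cv2.COLOR_RGB2HSV);m=(((h[...,0]<6)|(h[...,0]>174))&(h[...,1]>150)&(h[...,2]>60)).astype(np.uint8)
n,L,S_,C=cv2.connectedComponentsWithStats(m)
for i in range(1,n):
    if S_[i,4]>150: print("wrist",S_[i],C[i],cv2.minEnclosingCircle(np.argwhere(L==i)[:,::-1].astype(np.float32)))
for q in(-.03,0,.05,.1,.15): print(q,proj(w,W(p,ball(q))),proj(a,W(p,ball(q))),proj(b,W(p,ball(q))))
s=a["color"][180:212,343:375];h=cv2.cvtColor(s,cv2.COLOR_RGB2HSV);r=(((h[...,0]<6)|(h[...,0]>174))&(h[...,1]>150))
print("\n".join("".join("%3d"%(v//3) if k else "  ." for v,k in zip(h[i,:,2],r[i])) for i in range(0,32)))
E
python3 q2.py
```

```text
wrist [ 216   95   70   53 2592] [250.27353395 120.05941358] ((251.0, 120.02564239501953), 36.779422760009766)
wrist [ 288  215   57   57 2242] [316.08786798 241.25512935] ((315.5855407714844, 242.91285705566406), 28.73328399658203)
-0.03 [[313.70797474 235.50478244]] [[357.31582211 195.23469106]] [[291.65243889 175.31844115]]
0 [[313.57171555 240.30388091]] [[357.46056231 193.23361436]] [[291.44561019 174.91315308]]
0.05 [[313.32500967 249.88343182]] [[357.59546016 189.9427297 ]] [[291.26425726 174.26455478]]
0.1 [[313.05097796 261.73045127]] [[357.59556224 186.7131085 ]] [[291.29284698 173.65184975]]
0.15 [[312.74595521 276.23858345]] [[357.45881077 183.55175462]] [[291.53776326 173.07772756]]
  .  .  .  .  .  .  .  .  .  .  .  .  .  .  .  .  .  .  .  .  .  .  .  .  .  .  .  .  .  .  .  .
  .  .  .  .  .  .  .  .  .  .  .  .  .  .  .  .  .  .  .  .  .  .  .  .  .  .  .  .  .  .  .  .
  .  .  .  .  .  .  .  .  .  .  .  .  .  .  .  .  .  .  .  .  .  .  .  .  .  .  .  .  .  .  .  .
  .  .  .  .  .  .  .  .  .  .  .  .  .  .  .  .  .  .  .  .  .  .  .  .  .  .  .  .  .  .  .  .
  .  . 
[... 2008 characters left out ...]
  .  .  .  .  .  .  .
  .  .  .  .  .  .  .  .  .  .  .  .  . 24 23 24 27 27 27 27 27  .  .  .  .  .  .  .  .  .  .  .
  .  .  .  .  .  .  .  .  .  .  .  .  .  . 23 24 28 26 28  .  .  .  .  .  .  .  .  .  .  .  .  .
  .  .  .  .  .  .  .  .  .  .  .  .  .  .  .  . 34  .  .  .  .  .  .  .  .  .  .  .  .  .  .  .
  .  .  .  .  .  .  .  .  .  .  .  .  .  .  .  .  .  .  .  .  .  .  .  .  .  .  .  .  .  .  .  .
  .  .  .  .  .  .  .  .  .  .  .  .  .  .  .  .  .  .  .  .  .  .  .  .  .  .  .  .  .  .  .  .
  .  .  .  .  .  .  .  .  .  .  .  .  .  .  .  .  .  .  .  .  .  .  .  .  .  .  .  .  .  .  .  .
  .  .  .  .  .  .  .  .  .  .  .  .  .  .  .  .  .  .  .  .  .  .  .  .  .  .  .  .  .  .  .  .
```

```bash
python3 -m jog '{"claw":[0.2,0.2,0.2],"xyz":[[0,0,0.02],[0,0,0.01],[0,0,0]],"twist":[[0,0,0],[0,0,0],[0,0,0]]}' ; python3 q2.py | grep -v '\.  \.' ; python3 -m jog '{"claw":[0.2,0.2,0.2],"xyz":[[0,0,0.02],[0,0,0.01],[0,0,0]],"twist":[[0,0,0],[0,0,0],[0,0,0]]}'; python3 q2.py | grep -v '\.  \.'; python3 st.py
```

```text
clock: 32.3
eef_pos: [585.7, 80.2, 58.4]
tool_rot: [3.141, -0.001, 1.352]
force: [-3.4, 0.3, 12.4]
width: 16.9
gripper_force: 6.4
wrist [ 215   95   71   53 2624] [249.45655488 120.39939024] ((250.31015014648438, 120.5992202758789), 36.90708923339844)
wrist [ 287  215   57   58 2248] [315.77402135 242.31272242] ((315.0931396484375, 243.89186096191406), 28.926258087158203)
-0.03 [[313.16037627 236.64956996]] [[357.31582211 195.23469106]] [[291.65243889 175.31844115]]
0 [[313.01059819 241.51091039]] [[357.46056231 193.23361436]] [[291.44561019 174.91315308]]
0.05 [[312.73946831 251.21686828]] [[357.59546016 189.9427297 ]] [[291.26425726 174.26455478]]
0.1 [[312.43834842 263.22570673]] [[357.59556224 186.7131085 ]] [[291.29284698 173.65184975]]
0.15 [[312.10317809 277.9415167 ]] [[357.45881077 183.55175462]] [[291.53776326 173.07772756]]
clock: 32.83
eef_pos: [585.9, 80.1, 57.6]
tool_rot: [3.14, -0.003, 1.352]
force: [-7.1, 1.2, 30.1]
width: 17.5
gripper_force: 14.6
wrist [ 214   95   71   54 2634] [248.84700076 120.73842065] ((249.70558166503906, 120.68547821044922), 37.30653381347656)
wrist [ 286  216   58   58 2245] [315.50868597 242.71937639] ((314.53570556640625, 244.5), 29.1064510345459)
-0.03 [[312.73454894 237.29764526]] [[357.31582211 195.23469106]] [[291.65243889 175.31844115]]
0 [[312.57448367 242.18733543]] [[357.46056231 193.23361436]] [[291.44561019 174.91315308]]
0.05 [[312.28483547 251.95356131]] [[357.59546016 189.9427297 ]] [[291.26425726 174.26455478]]
0.1 [[311.96326577 264.0434419 ]] [[357.59556224 186.7131085 ]] [[291.29284698 173.65184975]]
0.15 [[311.60542888 278.86782454]] [[357.45881077 183.55175462]] [[291.53776326 173.07772756]]
press frame tcp [-86.6   3.2  57.6] rot [ 3.140e+00 -3.000e-03  1.351e+00] F [-7.6  0.6 28.9] w 17.3 t 32.975 q [-0.51  0.79  0.53  1.81 -0.59  0.71  0.14]
```

The force rose to 30 N at q≈0, so the foot is on the die. Unload, open and retreat.

```bash
python3 -m jog '{"claw":[0.2,0.8,0.8,0.8,0.8,0.8,0.8,0.8,0.8,0.8],"xyz":[[0,0,-0.04],[0,0,0],[0,0,0],[0,0,0],[0,0,-0.2],[0,0,-0.4],[0,0,-0.4],[0.3,0,-0.4],[0.3,0,-0.1],[0,0,0]],"twist":[[0,0,0],[0,0,0],[0,0,0],[0,0,0],[0,0,0],[0,0,0],[0,0,0],[0,0,0],[0,0,0],[0,0,0]]}'; python3 st.py
python3 - <<'E'
from fit import *
p=[565.0,-1.5,-1.7887];w=shot("wrist")
print(redc(b,(291.5,175)))
for q in(-.03,0,.03,.06,.09,.12): print(q,proj(w,W(p,ball(q))).round(1),proj(a,W(p,ball(q))).round(1),proj(b,W(p,ball(q))).round(1))
print(redc(w,proj(w,W(p,ball(0)))[0]),redc(a,(357.5,193)))
h=cv2.cvtColor(a["color"],cv2.COLOR_RGB2HSV);m=((h[...,0]<6)|(h[...,0]>174))&(h[...,1]>150)&(h[...,2]>100)
for r in range(182,206): 
    c=np.nonzero(m[r,343:375])[0]; print(r,(c.min()+343,c.max()+343) if len(c) else None,end=" ")
E
```

```text
clock: 34.22
eef_pos: [598.9, 142.4, 208.0]
tool_rot: [3.141, -0.002, 1.357]
force: [-0.2, -0.1, -0.6]
width: 68.1
gripper_force: 0.0
press frame tcp [-150.2    2.5  208. ] rot [ 3.141e+00 -2.000e-03  1.357e+00] F [-0.2 -0.1 -0.6] w 68.1 t 34.225 q [-0.67  0.64  0.68  1.61 -0.45  1.04 -0.08]
(array([292.2987013 , 175.11688312]), array([288, 171,  10,  10,  77], dtype=int32), ((292.4272766113281, 175.24545288085938), 4.964255332946777))
-0.03 [[316.  228.9]] [[357.3 195.2]] [[291.7 175.3]]
0 [[316.  231.2]] [[357.5 193.2]] [[291.4 174.9]]
0.03 [[315.9 233.9]] [[357.6 191.3]] [[291.3 174.5]]
0.06 [[315.9 236.8]] [[357.6 189.3]] [[291.3 174.1]]
0.09 [[315.9 240. ]] [[357.6 187.4]] [[291.3 173.8]]
0.12 [[315.8 243.5]] [[357.6 185.4]] [[291.4 173.4]]
(array([317.09896603, 232.50221566]), array([303, 218,  29,  29, 677], dtype=int32), ((317.0220031738281, 232.84591674804688), 14.8904447555542)) (array([358.87719298, 197.98830409]), array([352, 189,  15,  19, 171], dtype=int32), ((358.4130554199219, 197.8478240966797), 9.171077728271484))
182 None 183 None 184 None 185 None 186 None 187 None 188 None 189 (np.int64(356), np.int64(359)) 190 (np.int64(355), np.int64(361)) 191 (np.int64(354), np.int64(362)) 192 (np.int64(353), np.int64(362)) 193 (np.int64(353), np.int64(362)) 194 (np.int64(354), np.int64(362)) 195 (np.int64(356), np.int64(361)) 196 (np.int64(356), np.int64(361)) 197 (np.int64(357), np.int64(359)) 198 None 199 (np.int64(354), np.int64(355)) 200 (np.int64(354), np.int64(365)) 201 (np.int64(355), np.int64(366)) 202 (np.int64(357), np.int64(364)) 203 (np.int64(358), np.int64(362)) 204 (np.int64(359), np.int64(359)) 205 None
```

The ball is at scene (357.7,193.5), which gives q≈0.00, and all three views agree. The robot is clear, so I'm handing in.

```bash
python3 -c "
from cell import order
print(order.finish_job())"
```

```text
the job is handed in; nothing more can be done
None
```

I swung the lever up to about 2.14 rad, seated the die in its keyway, then brought the lever down until its foot rested on the die and let go. The job is handed in at about 34 s; the cameras put the lever at about 0 rad, with the robot clear.

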